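# Open the spoon box with the lipped sliding lid

### The arm

A 6-joint arm with a two-finger parallel gripper is mounted at the origin on a cart in front of the work surface, level with it; the furniture and walls round the work are solid. World frame = base frame: x ahead of the robot, y to its left, z up, the work surface at z = 0. Lengths are in mm, angles in rad, forces in N, time in s.
With the tool pointing down it reaches from about 275 to 825 mm from the base axis. Payload 4.9 kg.
Tool frame: the origin (TCP) lies at the very end of the fingers, on their centre line; the grasp point (between the pads) lies 19 mm behind it; z points along the fingers, y is the line along which they close (so a half turn about z gives the same grasp; the last joint's range is limited). The gripper opens to 85 mm and grips with 20 to 120 N. Pads are 22 mm wide; open, the fingers measure 114 mm over their backs; the gripper's body (76 mm by 85 mm) begins 54 mm behind the grasp point. The pads swing forward as they close: fully open they stand 13 mm farther back than shut.
Start: joints at [1.053, 0.326, -0.193, 1.052, 0, 1.437], TCP at [205.942, 510.006, 231.281] pointing down, gripper open.
Joint ranges: [-2.65, 2.65], [-0.97, 1.79], [-1.3, 1.35], [-1.93, 2.1], [-1.47, 1.37], [-3.14, 3.14]. Speed limits (rad/s): [2.57, 2.57, 3.14, 3.14, 3.14, 3.14].

### API

Orientations are given as [roll, pitch, yaw] about the fixed x, y, z axes, in that order (R = Rz(yaw) Ry(pitch) Rx(roll)).
In Python, from bench import bot gives the robot as it stands. Calls block until the motion is done:
- bot.move_ptp(position, orientation): joint-space move of the TCP to a pose.
- bot.movel(position, rot=None, max_speed=150, threshold=None): straight line of the TCP; rot=None keeps the orientation; max_speed is the mean speed in mm/s. With threshold (N) it stops when the force on the tool has changed by that much, and returns True; else False.
- bot.move_j(angles): joint-space move.
- bot.grip(opening, effort=None): opening from 0.0 (shut) to 1.0 (fully open); effort is the grip in N (None keeps the last); returns when the fingers have stopped.
- bot.dwell(seconds).
- bot.solve_ik(position, orientation): joint angles nearest the present ones, or None.
- bot.get_state(): the state.
- bot.capture(name): name is "side" or "top"; returns the picture (400x640x3 uint8, blue, green, red); there is no depth.
- bot.camera_model(name): a dict with "K" (3x3 intrinsics, pixels), "position" and "rotation" of the camera in the world. Camera axes: x right, y up, looking along -z (the intrinsics and any distortion apply to the point x, -y, -z); pixel columns grow to the right and rows downward; lengths in mm; the calibration is good to about 2 mm. A picture is of the moment at which its call begins. camera_model takes no time and is no camera call.
A pose or a line that the arm cannot do raises bot.IKError and nothing moves.
- bot.sign_off(): hands the job in; it is judged then, once.
The state is a dict: "t": time; "qpos": joint angles; "joint_velocities": joint speeds; "effort": joint torques, N m; "tcp_pos": TCP position; "orientation": TCP orientation; "contact_force": force on the tool from outside, world axes, zero at the start; "wrist_torque": the same for the moment, N m; "opening": opening from 0.0 (shut) to 1.0 (fully open); "gripper_force": force on a finger pad.
Only numpy, scipy, OpenCV 4.12 (cv2) and the standard library are available. Lean on these libraries where they do the work, as an engineer would, in place of code of your own. Each camera call takes 0.05 s, during which the arm holds its last target. There are 200 camera calls.

### The job

Open the narrow wooden spoon box: by the tab, raise the front end of its sliding lid over the stop lip, draw it a little less than half way out and let go, so that it rests there on the box. Then take the lid again by its two long edges, draw it out of the grooves, and gently lay it flat, tab up, wholly on the clear part of the chopping board. Leave the cheese packet, the tin and the spice jar where they are.

Things in the scene. Friction and masses are not known exactly. Their poses are not given: they have to be found in the camera images.
- spoon_box: Narrow box of plain light wood, 200 x 76 x 66 mm, fixed to the worktop; teaspoons inside. Origin: centre of its underside; z up, x along its length, front end at -x. Ledges 46 mm above the worktop, 22 to 30 mm either side of the middle, carry the lid. Side walls, 54 mm high in front, hide the lid's long edges; inner face of the rear wall at x = +88 mm.
- lip (a point): Middle of the top of the box's front wall (52 mm high, x = -100 to -92 mm in the box frame). Its top 6 mm are the stop lip, in front of the closed lid's end.
- rails (a point): Midway between the front ends of the two rails, at their underside (box frame x = -20 mm, 61 mm high; rails 5 mm thick). From here to the rear wall they lie over the lid's edges, reaching in to 22 mm from the middle: the lid cannot be lifted straight out, and is held until it is about 108 mm out.
- lid: The loose sliding lid, same wood, 176 x 56 x 8 mm, 80 to 170 g. Origin: centre of its underside; x along it, z up, front end at -x. Closed, it lies level on the ledges, origin at about (-2, 0, 46) mm in the box frame, 1 to 3 mm play all round. It leaves the box towards the box's -x only. Drawn out 75 mm and let go, it rests on lip and ledges, front end about 0.06 rad up.
- tab (a point): Point in the lid's tab, 8 mm below its top. The tab is 26 mm long (along the lid), 12 mm thick (across the lid), and stands 30 mm above the lid's top face; it is centred across the lid and 71 mm in front of its origin. The point is 30 mm above the lid's underside.
- lid_front (a point): Middle of the lid's lower front edge (88 mm in front of the lid's origin). Turned up about the lid's rear lower edge, the closed lid clears the lip when this end is 6 mm up (0.035 rad) and binds under the rails at about 11.5 mm (0.065 rad). Farther out it has more room to tilt.
- lid_rear (a point): Middle of the lower rear edge of the lid (88 mm behind the lid's origin).
- board: Wooden chopping board, 250 (x) x 360 (y) x 22 mm, fixed, lying on the worktop. Origin at the centre of its underside, z up. The half of it towards its -x is clear; on the half towards +x, beyond x = +12 mm, stand the cheese packet, a garlic bulb and a lemon, up to 60 mm high above the board.
- cheese: Cheese packet 73 x 102 x 37 mm, on the board; origin at the centre of its underside. Leave it.
- tin: Tin 75 mm in diameter, 58 mm high, behind; origin at the centre of its underside. Leave it.
- spice_jar: Spice jar with a red cap, 45 mm in diameter, 106 mm high, behind; origin at the centre of its underside. Leave it.

How it is judged:
By the outcome, as a careful person would: the job done as asked, in the order asked, and still so for the second after the job is handed in, with the robot touching nothing.
It also fails if it takes over 56 s, if anything falls off the work surface, if the arm or the gripper's body presses on something with over 40 N, if the wrist force passes 120 N, or if a joint passes its speed limit or range.

## Working session

There is one attempt and no reset: what is moved stays moved. The work goes in short steps, each a Python script; the robot and the scene stay as the last script left them, time stands still between calls to the robot, and variables do not carry over. Pictures are saved under pics/ and viewed, at most 10 in all, crops included, and the job is handed in when it is done.

```bash
ls; mkdir -p pics
python3 - <<'E'
from bench import bot
import cv2
for n in("top","side"):
    cv2.imwrite(f"pics/{n}0.png",bot.capture(n)); print(n,bot.camera_model(n))
print(bot.get_state())
E
```

```text
bench.py
pics
top {'K': array([[441.12289263,   0.        , 320.1447271 ],
       [  0.        , 441.12289263, 199.04820355],
       [  0.        ,   0.        ,   1.        ]]), 'position': array([ 358.73824798,  121.75374203, 1516.74332387]), 'rotation': array([ 0.13392418, -0.03988055, -1.54778342])}
side {'K': array([[412.814721  ,   0.        , 316.38918424],
       [  0.        , 412.814721  , 201.19235686],
       [  0.        ,   0.        ,   1.        ]]), 'position': array([-116.61579745, -889.78580771,  536.45538768]), 'rotation': array([ 1.20631305,  0.0058579 , -0.58795454])}
{'t': 0.1, 'qpos': array([ 1.05278245e+00,  3.26870964e-01, -1.93469141e-01,  1.05201482e+00,
       -6.01646850e-06,  1.43661250e+00]), 'joint_velocities': array([ 0.00118669, -0.00110198,  0.00307635,  0.00181723,  0.00024859,
       -0.00160387]), 'effort': array([ 4.39933028e-04, -4.44238687e+01,  2.63038445e+01,  7.84044270e-03,
       -1.76035396e-04,  8.75321064e-06]), 'tcp_pos': array([205.68444318, 509.53220992, 230.5850886 ]), 'orientation': array([-3.14004726e+00, -2.02549474e-04,  2.75776245e+00]), 'contact_force': array([-0.53504651, -0.28026045, -0.02747917]), 'wrist_torque': array([-0.0358553 ,  0.01266759,  0.00667016]), 'gripper_force': 0.0, 'opening': 1.0012201205054694}
```

View pics/top0.png

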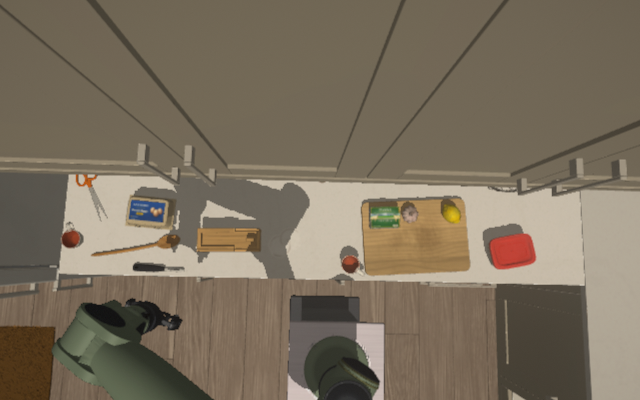

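View pics/side0.png

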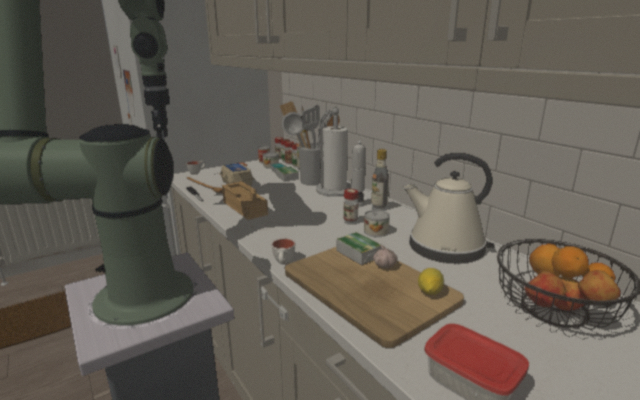

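The top view shows the box at about (228,240) and the board at about (415,235), with its clear half at the bottom, towards the robot. Next I enlarge the box in both views and the board in the top view.

Run:
```python
import cv2,numpy as np
t=cv2.imread("pics/top0.png");s=cv2.imread("pics/side0.png")
r=lambda im,f:cv2.resize(im,None,fx=f,fy=f,interpolation=cv2.INTER_CUBIC)
a=r(t[215:265,185:275],8)  # 720x400
cv2.imwrite("pics/box_top.png",a)
b=r(s[175:225,210:280],8); c=r(t[190:285,350:480],4)
cv2.imwrite("pics/box_side.png",b); cv2.imwrite("pics/board.png",c)
```

```text
(no output)
```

View pics/box_top.png

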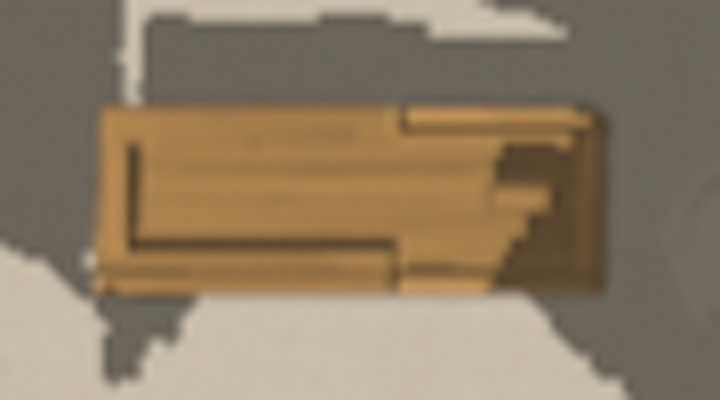

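View pics/box_side.png

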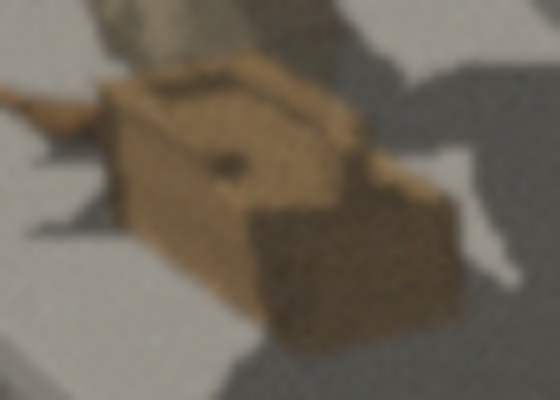

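View pics/board.png

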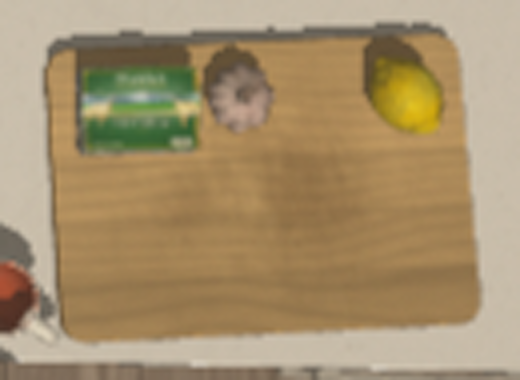

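The front (tab) end points right in the top view (world -y), so box x is roughly world +y. In the crops the box runs from (100,107) to (607,293). The board's corners are near (48,47), (462,32), (64,342) and (481,321), and its clear half faces the robot. I'll fit both poses and overlay them to check.

```bash
cat > h.py <<'E'
from bench import bot
import cv2,numpy as np
from scipy.optimize import least_squares
from scipy.spatial.transform import Rotation as R
def proj(n,P):
    m=bot.camera_model(n); A=R.from_euler("xyz",m["rotation"]).as_matrix()
    q=(np.atleast_2d(P)-m["position"])@A; q=q*[1,-1,-1]
    return (q@m["K"].T)[:,:2]/q[:,2:]
def place(p,P): return R.from_euler("z",p[2]).apply(np.atleast_2d(P).astype(float))+[p[0],p[1],0]
def fit(obs,p0):   # obs: list (cam, point, full-image pixel)
    f=lambda p:np.concatenate([proj(n,place(p,P))[0]-px for n,P,px in obs])
    r=least_squares(f,p0,loss="soft_l1",x_scale=[100,100,.3]); return r.x,f(r.x).reshape(-1,2)
def up(c,k,o): return (np.array(c)+.5)/k-.5+o
E
cat > fit.py <<'E'
from h import *
T=lambda P,c:("top",P,up(c,8,(185,215)));S=lambda P,c:("side",P,up(c,8,(210,175)))
box=[T((100,-38,66),(102,107)),T((100,38,66),(96,292)),T((-20,-38,66),(402,107)),T((-20,38,66),(395,290)),T((-100,38,0),(605,293)),
 S((-100,38,0),(285,350)),S((-100,-38,0),(460,315)),S((-100,38,54),(250,210)),S((-100,-38,54),(460,205)),S((100,38,66),(105,90))]
for b in(box[:5],box[5:],box):
    p,r=fit(b,[300,350,1.57]); print(p); print(r.round(1).tolist())
bd=[("top",P,up(c,4,(350,190))) for P,c in [((125,180,22),(48,47)),((125,-180,22),(462,32)),((-125,180,22),(64,342)),((-125,-180,22),(481,321))]]
q,r=fit(bd,[350,-200,0]);print("board",q,r.round(1).tolist())
t=cv2.imread("pics/top0.png");s=cv2.imread("pics/side0.png")
def ov(n,im,o,sz,k):
    c=cv2.resize(im[o[1]:o[1]+sz[1],o[0]:o[0]+sz[0]],None,fx=k,fy=k,interpolation=cv2.INTER_CUBIC)
    def pl(pose,P,col):
        u=(proj(n,place(pose,P))-o+.5)*k-.5; cv2.polylines(c,[u.round().astype(int)],True,col,1)
    B=lambda x0,x1,y0,y1,z:[(x0,y0,z),(x1,y0,z),(x1,y1,z),(x0,y1,z)]
    pl(p,B(-100,100,-38,38,0),(255,0,0));pl(p,B(-100,-20,-38,38,54),(0,255,0));pl(p,B(-20,100,-38,38,66),(0,0,255));pl(p,B(-86,-60,-6,6,84),(255,0,255))
    pl(p,B(-86,-60,-6,6,54),(255,255,0))
    return c
a=ov("top",t,(185,215),(90,50),6);b=ov("side",s,(210,175),(70,50),5)
im=np.zeros((560,560,3),np.uint8);im[:300,:540]=a;im[305:555,:350]=b;cv2.imwrite("pics/ov.png",im)
E
python3 fit.py
```

```text
[414.88702882 365.30007183   1.59740302]
[[0.0, -0.3], [-0.0, 0.1], [-0.4, -0.3], [-0.0, 0.3], [0.4, 0.1]]
[419.95805406 377.34903317   1.53272139]
[[0.2, 0.5], [-0.6, 0.1], [3.5, 2.7], [-1.4, -1.1], [0.2, -2.3]]
[414.10774653 365.93122645   1.57597178]
[[0.1, -0.7], [-0.5, -0.3], [-0.3, 0.1], [-0.5, 0.6], [-0.0, 1.0], [1.5, 2.0], [0.3, 1.2], [4.7, 4.0], [-0.4, -0.1], [-1.2, -0.8]]
board [ 4.45035797e+02 -2.63037877e+02  6.40704335e-02] [[-0.1, -0.2], [-0.5, -0.1], [-0.2, -0.2], [1.0, 0.5]]
```

View pics/ov.png

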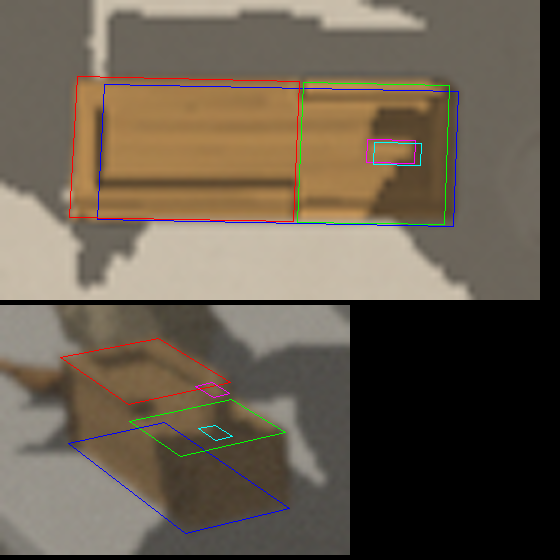

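The overlay agrees in the top view. My side point at (250,210) was a shadow edge rather than a corner, so I drop it. I'll refine the yaw from the long edges at subpixel level, then measure the tab.

```bash
cat > ref.py <<'E'
from h import *
t=cv2.imread("pics/top0.png").astype(float); w=t[:,:,2]-t[:,:,0]   # wood: red-blue
def cross(line,lo):  # subpixel half crossings
    m=(line.max()+lo)/2; i=np.where((line[:-1]-m)*(line[1:]-m)<0)[0]; return i+(line[i]-m)/(line[i]-line[i+1])
to,bo=[],[]
for c in range(199,248):
    l=w[220:262,c]; x=cross(l,5)
    if c<233: to.append((c,220+x[0]))
    if c>208: bo.append((c,220+x[-1]))
to,bo=map(np.array,(to,bo))
ft,fb=[np.polyfit(*a.T,1) for a in(to,bo)]
print("slopes",ft[0],fb[0],np.std(to[:,1]-np.polyval(ft,to[:,0])),np.std(bo[:,1]-np.polyval(fb,bo[:,0])))
le=[];ri=[]
for r in range(231,249):
    l=w[r,185:275]; x=cross(l,5); le.append((r,185+x[0])); ri.append((r,185+x[-1]))
le,ri=map(np.array,(le,ri)); L=np.median(le[:,1]); print(L,ri[:,1].round(1))
def f(p):
    a=proj("top",place(p,[(100,-38,66),(-20,-38,66),(90,38,0),(-90,38,0),(100,0,66),(-100,20,0)]))
    return np.r_[a[:2,1]-np.polyval(ft,a[:2,0]),a[2:4,1]-np.polyval(fb,a[2:4,0]),a[4,0]-np.interp(a[4,1],*le.T),a[5,0]-np.median(ri[-8:,1])]
r=least_squares(f,[415,365,1.597]);print(r.x,r.fun.round(2))
p=r.x
S=lambda P,c:("side",P,up(c,8,(210,175)))
for P,c in [((-100,38,0),(285,350)),((-100,-38,0),(460,315)),((-100,-38,54),(460,205)),((100,38,66),(105,90))]:
    print((proj("side",place(p,P))[0]-up(c,8,(210,175))).round(1))
# tab top right/left/top/bottom edges in top picture, crop px
print("tab px pred",(proj("top",place(p,[(-86,0,84),(-60,0,84),(-73,-6,84),(-73,6,84)]))-(185,215)+.5)*8-.5)
np.save("box.npy",p)
E
python3 ref.py
```

```text
slopes 0.0012088169085590766 -0.013168655539633733 0.019650579147386535 0.4480727835819727
196.63613360323887 [256.4 258.2 258.4 258.3 246.6 258.1 258.1 253.4 253.6 253.6 253.1 250.7
 250.8 250.6 248.7 248.6 247.8 258.2]
[414.52901671 381.75867026   1.58827983] [-0.24  0.02 -0.36  0.68 -4.83  5.09]
[-0.1  0.3]
[-1.4 -0.5]
[-2.2 -1.6]
[-3.  -1.9]
tab px pred [[514.0157403  197.68593709]
 [449.00831041 197.21605036]
 [481.94664986 182.49702623]
 [481.10000405 212.42204299]]
```

```bash
sed -i 's/a\[2:4,1\]-np.polyval(fb,a\[2:4,0\])/.5*(a[2:4,1]-np.median(bo[:,1]))/; s/np.median(ri\[-8:,1\])/260.0/' ref.py; echo 'print(w[240,252:266].round(),w[236,243:258].round(),w[246,252:266].round()); print(bo[:,1].round(1)); print(w[232:246,250].round())' >> ref.py; python3 ref.py
```

```text
slopes 0.0012088169085590766 -0.013168655539633733 0.019650579147386535 0.4480727835819727
196.63613360323887 [256.4 258.2 258.4 258.3 246.6 258.1 258.1 253.4 253.6 253.6 253.1 250.7
 250.8 250.6 248.7 248.6 247.8 258.2]
[414.83745455 366.86044364   1.59432937] [-0.04 -0.    0.05  0.05 -0.19  0.2 ]
[2.1 1.8]
[0.8 0.9]
[ 0.  -0.4]
[-1.5 -0.8]
tab px pred [[551.26416248 196.53912258]
 [486.30327639 196.4608251 ]
 [519.1067023  181.55284488]
 [518.48392075 211.46400066]]
[85. 67. 39. 41. 44. 50. 50. 43. 28. 20. 16. 17. 16. 17.] [85. 86. 87. 74. 42. 42. 42. 41. 42. 42. 42. 43. 42. 43. 48.] [44. 44. 47. 44. 44. 49. 49. 42. 30. 20. 16. 17. 17. 17.]
[251.3 251.3 251.3 251.3 251.3 251.3 251.3 251.3 251.3 251.3 251.3 251.4
 251.4 251.4 251.3 251.4 251.3 251.4 251.3 251.3 251.3 251.3 251.3 251.3
 251.1 250.9 251.4 251.4 251.4 251.4 251.4 251.4 251.4 251.4 251.4 251.4
 251.2 250.5 248.5]
[78. 43. 42. 40. 41. 50. 73. 92. 91. 79. 75. 76. 64. 43.]
```

The fit is consistent: residuals are at most 0.2 px, and the predicted tab at crop (486–551, 182–211) matches the picture. The board also fits. Next I check reachability, then approach and grip the tab.

```bash
cat >> h.py <<'E'
BOX=np.load("box.npy"); BOARD=np.array([445.0,-263.0,.064])
def lidpose(d,th,dz=0,dx=0,dy=0):          # lid on box: drawn d, turned up th about rear lower edge
    Rl=R.from_euler("z",BOX[2])*R.from_euler("y",th)
    rear=place(BOX,(86-d,0,46+dz))[0]+[dx,dy,0]
    return rear-Rl.apply([88,0,0]),Rl
def tool(lp,off,flip):
    o,Rl=lp; Rt=Rl*R.from_euler("x",np.pi)*R.from_euler("z",np.pi*flip)
    return o+Rl.apply(off),Rt.as_euler("xyz")
TAB=(-71,0,13); EDGE=(-45,0,-6)
def boardpose(z,y=0,x=-58):
    return place(BOARD,(x,y,z))[0],R.from_euler("z",BOARD[2]+np.pi/2)
def st(msg):
    s=bot.get_state(); print(msg,"t%.1f"%s["t"],s["tcp_pos"].round(1),"F",s["contact_force"].round(1),"M",s["wrist_torque"].round(2),"op %.3f g %.0f"%(s["opening"],s["gripper_force"]))
E
python3 - <<'E'
from h import *
for f in(0,1):
    for lp,o in((lidpose(0,0,60),TAB),(lidpose(0,.048),TAB),(lidpose(75,.066),TAB),(lidpose(75,.06),EDGE),(lidpose(118,.12),EDGE),(boardpose(150),EDGE),(boardpose(22),EDGE)):
        p,r=tool(lp,o,f);q=bot.solve_ik(p,r);print(f,p.round(),None if q is None else q.round(2))
F=0 if abs(bot.solve_ik(*tool(lidpose(0,0,60),TAB,0))[5])<abs(bot.solve_ik(*tool(lidpose(0,0,60),TAB,1))[5]) else 1
print(F)
bot.move_ptp(*tool(lidpose(0,0,60),TAB,F)); st("above")
bot.grip(.5); 
bot.movel(tool(lidpose(0,0,0),TAB,F)[0],max_speed=80,threshold=6); st("down")
bot.grip(0,25); st("grip")
E
```

```text
0 [417. 294. 119.] [ 0.47  0.36 -0.46  0.75  0.    2.02]
0 [417. 295.  67.] [ 0.5   0.45 -0.48  0.66 -0.04  2.04]
0 [418. 220.  69.] [ 0.37  0.39 -0.58  0.63 -0.06  1.92]
0 [418. 245.  48.] [ 0.41  0.44 -0.57  0.59 -0.06  1.96]
0 [419. 202.  56.] [ 0.37  0.41 -0.59  0.61 -0.11  1.91]
0 [ 390. -312.  144.] [-0.82  0.31 -0.45  0.8   0.    0.68]
0 [ 390. -312.   16.] [-0.82  0.49 -0.58  0.49  0.    0.68]
1 [417. 294. 119.] [ 0.47  0.36 -0.46  0.75  0.   -1.12]
1 [417. 295.  67.] [ 0.5   0.45 -0.48  0.66 -0.04 -1.1 ]
1 [418. 220.  69.] [ 0.37  0.39 -0.58  0.63 -0.06 -1.23]
1 [418. 245.  48.] [ 0.41  0.44 -0.57  0.59 -0.06 -1.18]
1 [419. 202.  56.] [ 0.37  0.41 -0.59  0.61 -0.11 -1.23]
1 [ 390. -312.  144.] [-0.82  0.31 -0.45  0.8   0.   -2.46]
1 [ 390. -312.   16.] [-0.82  0.49 -0.58  0.49  0.   -2.46]
1
above t2.3 [416.5 294.1 119.1] F [ 0.1 -0.9 -0.2] M [ 0.01 -0.01 -0.03] op 0.998 g 0
down t3.7 [416.9 294.   59.3] F [ 0.2 -0.2  0.6] M [ 0.02  0.04 -0.08] op 0.500 g 0
grip t4.1 [417.  294.1  59.6] F [-0.4 -0.3  4.3] M [ 0.01  0.13 -0.07] op 0.135 g 28
```

The tab is gripped (11.5 mm opening, negligible side force). Now I lift it over the lip and draw it out.

Run:
```python
from h import *
F=1
def go(d,th,v=40,dz=0,thr=25):
    p,r=tool(lidpose(d,th,dz),TAB,F); h=bot.movel(p,r,max_speed=v,threshold=thr); st(f"d{d} th{th} hit{h}"); return h
bot.grip(0,40)
if not go(0,.05,8):
    for d,th in((15,.053),(35,.058),(55,.063),(75,.070)):
        if go(d,th,30,thr=15): break
cv2.imwrite("pics/s1.png",bot.capture("side")); cv2.imwrite("pics/t1.png",bot.capture("top"))
```

```text
d0 th0.05 hitFalse t5.4 [416.5 294.8  66.9] F [0.7 1.5 0.6] M [ 0.39 -0.25 -0.12] op 0.132 g 41
d15 th0.053 hitFalse t6.1 [416.7 279.1  67.4] F [ 0.8 -0.8  1.5] M [ 0.11 -0.02  0.05] op 0.128 g 41
d35 th0.058 hitFalse t6.9 [417.4 259.5  68.2] F [-0.1 -1.1  1.4] M [-0.01  0.01  0.01] op 0.131 g 41
d55 th0.063 hitFalse t7.7 [417.8 239.6  69. ] F [ 0.1 -1.5  0.7] M [-0.04  0.05  0.03] op 0.131 g 41
d75 th0.07 hitFalse t8.5 [418.3 219.7  70.1] F [-0.1 -2.   1.4] M [0.01 0.01 0.02] op 0.131 g 41
```

It moved freely. Now I lower it to rest, let go, back off and look.

Run:
```python
from h import *
F=1
p,r=tool(lidpose(75,.058),TAB,F); print(bot.movel(p,r,max_speed=8,threshold=3)); st("low")
bot.grip(.45); st("rel")
q=tool(lidpose(75,.06),(-71,0,65),F); bot.movel(*q,max_speed=150); st("up")
bot.move_ptp(np.array([330,150,260]),q[1]); bot.grip(1.0)
t=bot.capture("top");s=bot.capture("side");st("look");cv2.imwrite("pics/t2.png",t);cv2.imwrite("pics/s2.png",s)
a=t[215:270,190:290];u=proj("top",place(BOX,(0,0,0)))
L=lidpose(75,.06)
def ov(n,im,o,sz,k):
    c=cv2.resize(im[o[1]:o[1]+sz[1],o[0]:o[0]+sz[0]],None,fx=k,fy=k,interpolation=cv2.INTER_CUBIC)
    for P in([(-88,-28,8),(88,-28,8),(88,28,8),(-88,28,8)],[(-84,-6,38),(-58,-6,38),(-58,6,38),(-84,6,38)]):
        u=(proj(n,L[0]+L[1].apply(P))-o+.5)*k-.5;cv2.polylines(c,[u.round().astype(int)],True,(0,0,255),1)
    return c
im=np.zeros((560,560,3),np.uint8);im[:275,:500]=ov("top",t,(190,215),(100,55),5);im[285:560,:400]=ov("side",s,(205,170),(80,55),5);cv2.imwrite("pics/ov2.png",im)
```

```text
True
low t8.9 [418.4 220.1  68.5] F [-0.1 -0.1  4.8] M [0.19 0.13 0.02] op 0.126 g 42
rel t9.3 [417.7 219.7  67.8] F [-0.1 -0.  -0.1] M [0.05 0.01 0.02] op 0.453 g 0
up t9.8 [418.3 223.1 120.3] F [-0.5 -0.5 -0.3] M [0.02 0.1  0.01] op 0.450 g 0
look t11.2 [330.  150.  259.9] F [-0.6 -1.1 -1.1] M [ 0.03 -0.02  0.05] op 1.001 g 0
```

View pics/ov2.png

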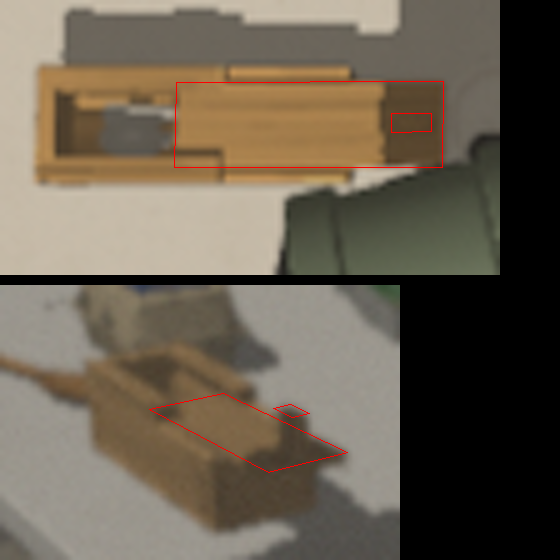

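The lid rests 75 mm out exactly where modelled: in the top view its front end is at crop (443,125) and the tab lies inside its outline. The side view shows it on the lip. Now I regrip it by its long edges, draw it out and lift.

Run:
```python
from h import *
F=1
L=lidpose(75,.06); E=np.array(EDGE)
bot.move_ptp(*tool(L,E+[0,0,90],F)); bot.grip(.9)
print(bot.movel(*tool(L,E,F),max_speed=80,threshold=6)); st("down")
bot.grip(0,50); st("grip")
for d,th,dz in((75,.068,1),(95,.085,1.5),(120,.115,2)):
    p,r=tool(lidpose(d,th,dz),EDGE,F); h=bot.movel(p,r,max_speed=30 if d>75 else 10,threshold=15); st(f"{d} {h}")
    if h: break
else:
    p,r=tool(lidpose(130,.06,40),EDGE,F); bot.movel(p,r,max_speed=60,threshold=15); st("lift")
    p,r=tool(lidpose(130,0,110),EDGE,F); bot.movel(p,r,max_speed=80,threshold=15); st("lift2")
s=bot.capture("side");t=bot.capture("top");cv2.imwrite("pics/s3.png",np.vstack([cv2.resize(s[130:250,180:340],None,fx=3,fy=3)[:,:480],cv2.resize(t[190:270,185:345],None,fx=3,fy=3)[:,:480]])[:600])
```

```text
False
down t13.4 [418.2 245.   48.4] F [ 0.3 -0.2  0.4] M [ 0.07 -0.03  0.01] op 0.898 g 0
grip t13.8 [418.1 245.   48.6] F [-0.7  0.4  5.1] M [0.04 0.18 0.04] op 0.636 g 55
75 False t14.1 [417.5 244.8  49.8] F [ 0.6 -0.3 -0.6] M [ 0.15 -0.06 -0.02] op 0.641 g 54
95 False t14.9 [418.2 224.9  52.8] F [ 0.   0.8 -2.5] M [ 0.04  0.02 -0.01] op 0.642 g 54
120 False t15.9 [418.8 200.1  57.3] F [-0.8  0.  -2. ] M [0.08 0.03 0.03] op 0.637 g 54
lift t16.6 [419.1 189.6  88.2] F [ 0.2 -0.  -1.3] M [0.02 0.04 0.04] op 0.635 g 54
lift2 t17.5 [418.6 189.8 149.6] F [ 0.2  0.5 -2.4] M [-0.07  0.01 -0.  ] op 0.635 g 54
```

View pics/s3.png

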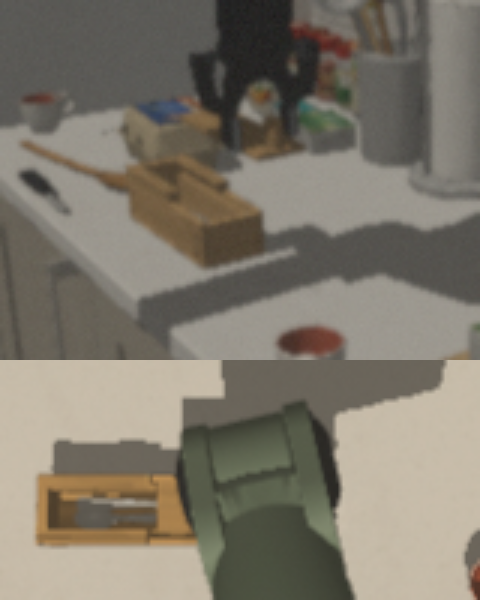

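The lid is clear of the box, held level between the fingers (crop around (265,150)). Now I carry it to the board and set it down gently.

Run:
```python
from h import *
F=1
bot.move_ptp(*tool(boardpose(150),EDGE,F)); bot.dwell(.3); st("over")
bot.movel(*tool(boardpose(36),EDGE,F),max_speed=80,threshold=15); bot.dwell(.2); st("near")
h=bot.movel(*tool(boardpose(17),EDGE,F),max_speed=8,threshold=2.5); st(f"touch {h}")
cv2.imwrite("pics/s4.png",cv2.resize(bot.capture("side")[190:350,260:480],None,fx=3,fy=3))
```

```text
over t19.8 [ 390.3 -311.1  144. ] F [-0.1 -0.6 -1.7] M [-0.02 -0.   -0.03] op 0.636 g 54
near t21.5 [ 390.2 -311.8   30.3] F [-0.2  0.6 -1.2] M [-0.04  0.01 -0.03] op 0.636 g 54
touch True t23.0 [ 390.  -311.6   18. ] F [-0.   0.1  4.9] M [ 0.04  0.13 -0.  ] op 0.638 g 58
```

View pics/s4.png

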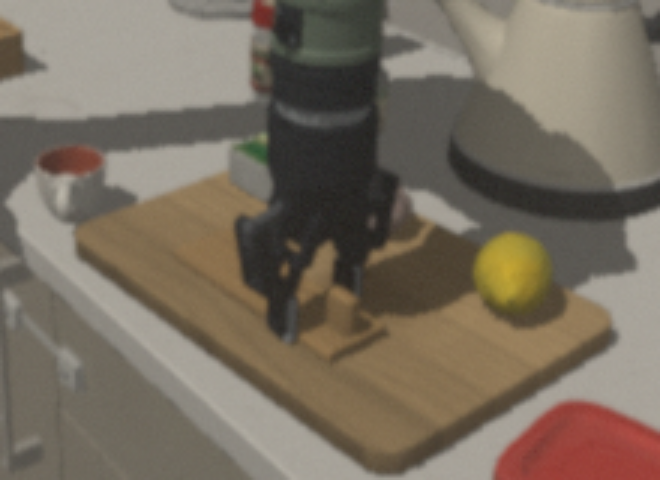

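The lid lies low and level over the clear half of the board, tab up, well inside the edges. I release, back off and check.

Run:
```python
from h import *
F=1
bot.grip(.85); st("rel")
bot.movel(tool(boardpose(150),EDGE,F)[0],max_speed=100); st("up")
bot.move_ptp(np.array([330,0,330]),bot.get_state()["orientation"]); bot.dwell(.3); st("clear")
t=bot.capture("top");s=bot.capture("side")
L=boardpose(22);k=4;o=(350,190)
c=cv2.resize(t[190:285,350:480],None,fx=k,fy=k,interpolation=cv2.INTER_CUBIC)
u=(proj("top",L[0]+L[1].apply([(-88,-28,8),(88,-28,8),(88,28,8),(-88,28,8)]))-o+.5)*k-.5;cv2.polylines(c,[u.round().astype(int)],True,(0,0,255),1)
im=np.zeros((600,660,3),np.uint8);im[:240,:330]=cv2.resize(c,None,fx=.63,fy=.63)[:240,:330][:240] if 0 else 0
im[:380,:520]=c; im2=cv2.resize(s[150:350,170:480],(341,220));im[380:,:341]=im2
cv2.imwrite("pics/f.png",im)
```

```text
rel t23.4 [ 389.2 -310.8   17.1] F [-0.9 -0.2  0.3] M [-0.01  0.   -0.01] op 0.848 g 0
up t24.8 [ 389.7 -311.3  143.4] F [-0.1  0.1 -0.2] M [-0.04 -0.04  0.08] op 0.850 g 0
clear t26.5 [330.1  -0.4 329.6] F [-0.   0.8 -0.1] M [-0.05 -0.01  0.03] op 0.850 g 0
```

View pics/f.png

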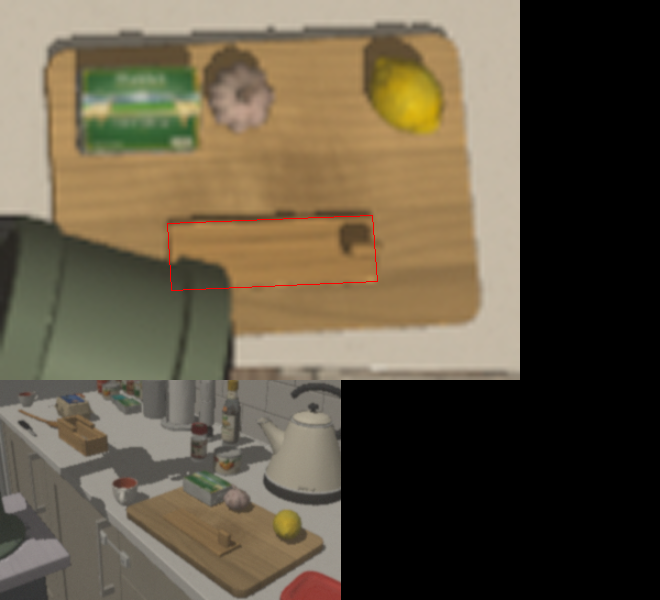

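The lid lies flat, tab up, in its planned outline (crop 168–377 × 215–290) on the clear half. The cheese, tin and jar are undisturbed, so I hand in.

```bash
python3 -c "
from bench import bot
print(bot.sign_off())"
```

```text
the job is handed in; nothing more can be done
None
```

The job is handed in after about 27 s of robot time: I drew the lid 75 mm out by its tab, let it rest, regripped it by its long edges, and laid it flat, tab up, on the clear half of the board; the cheese, tin and jar were left where they stood.

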